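# Pack the weld samples and lock the stacked tray

## Robot

A 6-joint arm with a two-finger parallel gripper is mounted at the origin on the work surface. World frame = base frame: x ahead of the robot, y to its left, z up, the work surface at z = 0. Lengths are in m, angles in rad, forces in N, time in s.
With the tool pointing down it reaches from about 0.275 to 0.825 m from the base axis. Payload 4.9 kg.
Tool frame: the origin (TCP) lies at the very end of the fingers, on their centre line; the grasp point (between the pads) lies 19 mm behind it; z points along the fingers, y is the line along which they close (so a half turn about z gives the same grasp; the last joint's range is limited). The gripper opens to 85 mm and grips with 20 to 120 N. Pads are 22 mm wide; open, the fingers measure 114 mm over their backs; the gripper's body (76 mm by 85 mm) begins 54 mm behind the grasp point. The pads swing forward as they close: fully open they stand 13 mm farther back than shut.
Start: joints at [-1.255, 0.326, -0.193, 1.052, 0, 1.437], TCP at [0.239, -0.495, 0.231] pointing down, gripper open.
Joint ranges: [-2.65, 2.65], [-0.97, 1.79], [-1.3, 1.35], [-1.93, 2.1], [-1.47, 1.37], [-3.14, 3.14]. Speed limits (rad/s): [2.57, 2.57, 3.14, 3.14, 3.14, 3.14].

## Interface

Orientations are given as a unit quaternion [w, x, y, z].
In Python, from station import robot, cams gives the robot as it stands.
- The arm moves only by the tool play_rows, never from a script. Its argument "motion" is text: rows parted by semicolons, each of 7 numbers parted by spaces: the shift along the world's x, y, z in cm, then the turn, a rotation vector about the world's x, y, z in rad, then the finger opening in cm, from 0 to 8.54. In form: dx dy dz ax ay az grip; .... A call has 1 to 12 rows; each row is the pose to reach, as a shift and turn from the pose commanded when the call began; what a row does not reach only later rows make up. A row lasts 1/8 s, in which the tool goes at most 62.5 mm and 10.7 degrees, less where a joint would pass 70% of its speed; a pose out of reach is approached as far as the arm can. A call with a gripper value outside its range is refused whole. The fingers move at their own pace and stop on an object; the grip force is fixed at half the most. Time passes only in rows, so rows that repeat a pose let the fingers close. It gives the time, the measured TCP pose, the force, the opening and the grip force at its end, in the units of the state.
- robot.get_state(): the state, without advancing time (a new reading comes with each control period).
- cams.get_image(name): name is "side" or "top" or "wrist"; returns a dict with "color" (480x640x3 uint8, red, green, blue), "z_map" (480x640 float32, m along the optical axis (not along the pixel's ray), 0 where there is no reading), "mtx" (3x3 intrinsics, pixels), "dist_coeffs" ([k1, k2, p1, p2, k3] as OpenCV has them; the pictures are not rectified), "rvec" (rotation vector, rad) and "tvec" (3), from world to camera coordinates, as OpenCV has them. Camera axes: x right, y down, z forward; pixel columns grow to the right and rows downward; lengths in m; the calibration is good to about 2 mm. A picture is of the moment at which its call begins.
- robot.job_done(): hands the job in; it is judged then, once.
The state is a dict: "t": time; "joint_pos": joint angles; "joint_velocities": joint speeds; "joint_efforts": joint torques, N m; "tool_pos": TCP position; "orientation": TCP orientation; "ft_force": force on the tool from outside, world axes, zero at the start; "ft_torque": the same for the moment, N m; "gripper_width": finger opening in m; "gripper_force": force on a finger pad.
Only numpy, scipy, OpenCV 4.12 (cv2) and the standard library are available. Lean on these libraries where they do the work, as an engineer would, in place of code of your own. Each camera call takes 0.05 s, during which the arm holds its last target. There are 200 camera calls.

## Task

Pack the weld samples away: lift the dock's lever out of its notch and drop it fully home in the far notch to unlock, then stand or lay every T-shaped weld sample from the bench inside the dock's open tote. After that, stack the loose tray level on the tote, turned the way round in which its lugs sit on the tote's rim (the other way round it would sink in and press on the samples), and bring the lever back over the gate and down into its first notch so that its bar locks the tray. Leave the bottle and the cup standing, and the caliper, the step block and the flat welded plates where they lie.

Things in the scene. Friction and masses are not known exactly. Their poses are not given: they have to be found in the camera images.
- dock: Fixed grey base plate, 206 (x) x 404 (y) mm, 10 mm thick, carrying an open grey tote fixed to it and, off the tote's -y end, an upright aluminium gate plate with the lever. Origin: on the bench under the tote's centre; z up.
- tote_floor (a point): Centre of the tote's inner floor, 16 mm above the bench; axes as the dock. Inside 170 (x) x 180 (y) mm, walls 8 mm, rim 96 mm above the bench (80 above this point). The top of each long wall (x = +-85 to 93 mm) has two open notches 27 mm wide, centred at y = +62 and -30 mm, down to 40 mm above the bench.
- gate_top (a point): Middle of the gate plate's top edge, at (10, -205, 190) mm in the dock's frame. Plate 12 mm thick (x), 166 mm wide (y), standing on the base, with an upside-down-U slot: two notches 80 mm apart along y, a tooth between them. The grip sticks out towards the dock's -x.
- lever_grip (a point): Middle of the lever's black round grip, 22 mm thick, 70 mm long along the dock's x; free below and at both sides, can be pinched from above across the dock's y. In the locking notch at (-60, -165, 125) mm in the dock's frame, in the unlocking notch at (-60, -245, 125) mm. It does not turn. Its inner end is 29 mm off the gate plate's face; a 14 mm pin runs on through the slot.
- bar_tip (a point): End, underside, of the flat bar (24 mm wide in x) that the lever carries behind the gate plate: when locked at (32, -60, 132) mm in the dock's frame, over the tote's -y end and 5 mm above a stacked tray's edge; when unlocked drawn back 80 mm along -y. It rises with the lever.
- lever_slide (a joint): Lever's travel along the slot, m, towards the dock's -y: 0 = end at the locking notch (nearer the tote), 0.080 = end at the unlocking notch. Friction about 1.5 N. Starts at 0 to 0.004. Home: under 0.010 (locked) or over 0.070 (unlocked), with the lift down.
- lever_lift (a joint): Lever's height above the bottom of the notches, m: 0 = down in a notch, 0.036 = top of the slot. It must be up at least 0.025 to pass the tooth between the notches; each notch leaves 5 mm of play. It falls by its own weight (about 3 N) when let go, and rests on the tooth if let go half way.
- tray: Loose grey open tray, 162 (x) x 172 (y) x 45 mm high, 0.35 kg; origin at the centre of its underside, z up. Yawed as the dock, its lugs drop into the tote's notches and it sinks in (nests); half a turn from that the lugs sit on the rim: it stacks, centred over the dock's origin, underside 82 mm above the bench, lower 14 mm in the tote with 4 mm play all round. Starts about the nesting way round.
- tray_handle (a point): Middle of the tray's bridge handle, 87 mm above the tray's underside over its centre: a bar along the tray's y, 96 mm long, 18 mm wide (x), 16 mm high, on two posts at y = +-40 mm. Free below, down to the tray's floor.
- tray_lug (a point): One of the tray's four lugs, the +x one at y = +62 mm (outer end, underside). Lugs stick out of both long sides to x = +-99 mm, 20 mm wide, 14 mm high, at y = +62 and y = -30 mm, undersides 14 mm above the tray's underside; so they lie unevenly along the tray.
- sample0: T-joint weld sample of dark steel, 0.45 kg: foot 76 (x) x 52 (y) x 8 mm, and along its middle an upright web 76 mm long (x), 10 mm thick (y), from z = 8 to 52 mm. Origin: centre of the foot's underside, z up. Two to four of the four samples are present. All stand on the bench at the start; four fit on the tote's floor, two by two, long along the tote.
- sample1: T-joint weld sample of dark steel, 0.45 kg: foot 76 (x) x 52 (y) x 8 mm, and along its middle an upright web 76 mm long (x), 10 mm thick (y), from z = 8 to 52 mm. Origin: centre of the foot's underside, z up. Two to four of the four samples are present. All stand on the bench at the start; four fit on the tote's floor, two by two, long along the tote.
- sample2: T-joint weld sample of dark steel, 0.45 kg: foot 76 (x) x 52 (y) x 8 mm, and along its middle an upright web 76 mm long (x), 10 mm thick (y), from z = 8 to 52 mm. Origin: centre of the foot's underside, z up. Two to four of the four samples are present. All stand on the bench at the start; four fit on the tote's floor, two by two, long along the tote.
- sample3: T-joint weld sample of dark steel, 0.45 kg: foot 76 (x) x 52 (y) x 8 mm, and along its middle an upright web 76 mm long (x), 10 mm thick (y), from z = 8 to 52 mm. Origin: centre of the foot's underside, z up. Two to four of the four samples are present. All stand on the bench at the start; four fit on the tote's floor, two by two, long along the tote.
- caliper: Bystander: vernier caliper, 200 mm long (along y), 8 mm high, lying flat; origin under its beam's middle.
- step_block: Bystander: steel step block, 26 x 104 (y) mm, 10 to 31 mm high; origin under its centre.
- plate_a: Bystander: flat welded steel plate, 90 x 130 (y) x 9 mm, lying; origin under its centre. Not one of the samples to pack.
- gel_bottle: Bystander: white bottle, 60 mm across, 170 mm high, standing; origin under its centre.
- cup: Bystander: paper cup, 72 mm across, 90 mm high, standing; origin under its centre.
- plate_b: Bystander: flat welded steel plate, 90 x 130 (y) x 9 mm, lying; origin under its centre. Not one of the samples to pack.
There are look-alikes about, which are no part of the job. Leave any purple or turquoise look-alike of the sample3 alone.

How it is judged:
On the way, in this order (a step that is already met when the one before it is completed fails the run):
1. the lever is lifted over and fully home in the unlocking notch (value of joint lever_slide above 0.07 m and value of joint lever_lift below 0.006 m), for 0.2 s.
2. every sample present is in the tote, with the lever still unlocked (all of step 1 and x of sample0 in the frame of dock between -0.085 and 0.085 m and y of sample0 in the frame of dock between -0.09 and 0.09 m and z of sample0 in the frame of dock between 0.005 and 0.06 m and linear speed of each of sample0, sample1, sample2, sample3 below 0.05 m/s and x of sample1 in the frame of dock between -0.085 and 0.085 m and y of sample1 in the frame of dock between -0.09 and 0.09 m and z of sample1 in the frame of dock between 0.005 and 0.06 m and x of sample2 in the frame of dock between -0.085 and 0.085 m and y of sample2 in the frame of dock between -0.09 and 0.09 m and z of sample2 in the frame of dock between 0.005 and 0.06 m and x of sample3 in the frame of dock between -0.085 and 0.085 m and y of sample3 in the frame of dock between -0.09 and 0.09 m and z of sample3 in the frame of dock between 0.005 and 0.06 m), for 0.3 s.
3. the tray is stacked level on the tote's rim and let go (all of step 1 and x of tray in the frame of dock between -0.012 and 0.012 m and y of tray in the frame of dock between -0.012 and 0.012 m and z of tray in the frame of dock between 0.077 and 0.088 m and angle between tray's own z axis and vertical below 0.06 rad and linear speed of tray below 0.03 m/s and contact force between tray and the fingers below 0.2 N), for 0.3 s.
4. the lever is back, fully home in the locking notch (value of joint lever_slide below 0.01 m and value of joint lever_lift below 0.006 m), for 0.2 s.
At the end, for the whole second after the job is handed in: Every present sample rests inside the tote, no higher than 60 mm above the bench; the tray is stacked, let go and still: within 12 mm of the dock's origin in x and y, underside at 77 to 88 mm, tilt under 0.06 rad; the lever is in the locking notch (slide under 10 mm, lift under 6 mm) (all of step 4 and x of sample0 in the frame of dock between -0.085 and 0.085 m and y of sample0 in the frame of dock between -0.09 and 0.09 m and z of sample0 in the frame of dock between 0.005 and 0.06 m and linear speed of each of sample0, sample1, sample2, sample3 below 0.05 m/s and x of sample1 in the frame of dock between -0.085 and 0.085 m and y of sample1 in the frame of dock between -0.09 and 0.09 m and z of sample1 in the frame of dock between 0.005 and 0.06 m and x of sample2 in the frame of dock between -0.085 and 0.085 m and y of sample2 in the frame of dock between -0.09 and 0.09 m and z of sample2 in the frame of dock between 0.005 and 0.06 m and x of sample3 in the frame of dock between -0.085 and 0.085 m and y of sample3 in the frame of dock between -0.09 and 0.09 m and z of sample3 in the frame of dock between 0.005 and 0.06 m and x of tray in the frame of dock between -0.012 and 0.012 m and y of tray in the frame of dock between -0.012 and 0.012 m and z of tray in the frame of dock between 0.077 and 0.088 m and angle between tray's own z axis and vertical below 0.06 rad and linear speed of tray below 0.03 m/s and contact force between tray and the fingers below 0.2 N); the robot touches nothing.
It fails at once if the tray pressed down on a sample in the tote with more than 15 N (horizontal distance between tray and dock below 0.08 m and (contact force between tray and sample0 above 15 N or contact force between tray and sample1 above 15 N or contact force between tray and sample2 above 15 N or contact force between tray and sample3 above 15 N)).
It fails at once if the gel bottle or the cup knocked over (angle between any of gel_bottle, cup's own z axis and vertical above 0.7 rad).
It fails at once if the caliper, the step block or a flat plate pushed more than 6 cm away (distance of any of caliper, step_block, plate_a, plate_b from where it was at the start of the episode above 0.06 m).
Of sample0, sample1, sample2, sample3 only 2 to 4 are there at a start; the rules pass over those that are not, and their reading is None.
At some moment in a run one of sample0, sample1, sample2, sample3 may be knocked a few centimetres aside while the robot is not near it.
It also fails if it takes over 208 s, if anything falls off the work surface, if the arm or the gripper's body presses on something with over 40 N, if the wrist force passes 120 N, or if a joint passes its speed limit or range.

## Working session

There is one attempt and no reset: what is moved stays moved. The work goes in short steps, Python scripts to look and compute and a tool call to move; the robot and the scene stay as the last step left them, time stands still between calls to the robot, and variables do not carry over. Pictures are saved under pics/ and viewed, at most 14 in all, crops included, and the job is handed in when it is done.

Besides the shell and the picture viewer there is one more tool, called after "Call:" as name(argument=value, ...), one argument or row to a line, values as JSON. play_rows: Moves the arm, as the interface text tells. Its arguments: {"type":"object","properties":{"motion":{"type":"string"}},"required":["motion"]}

```bash
ls; mkdir -p pics; cat > h.py <<'E'
import numpy as np, cv2
from station import robot, cams
def pts(im):
    z=im["z_map"]; h,w=z.shape
    uv=np.stack(np.meshgrid(np.arange(w),np.arange(h)),-1).reshape(-1,1,2).astype(np.float32)
    n=cv2.undistortPoints(uv,im["mtx"],im["dist_coeffs"]).reshape(h,w,2)
    c=np.dstack([n*z[...,None],z]); R=cv2.Rodrigues(np.array(im["rvec"]))[0]
    P=(c-np.array(im["tvec"]).reshape(3))@R
    P[z<=0]=np.nan
    return P
def save(im,name): cv2.imwrite("pics/"+name,im["color"][...,::-1])
E
python3 - <<'E'
from h import *
for n in("top","side"):
    im=cams.get_image(n); save(im,n+"0.png"); np.savez(n+"0.npz",**im)
    R=cv2.Rodrigues(np.array(im["rvec"]))[0]; print(n,-R.T@np.array(im["tvec"]).ravel(),R[2])
s=robot.get_state(); print(s)
E
```

```text
pics
top [0.43126895 0.09745872 1.15707509] [ 0.06995561 -0.01535529 -0.99743192]
side [-0.18588795  0.84906072  0.88840178] [ 0.54080962 -0.60262887 -0.58682485]
{'t': 0.1, 'joint_pos': array([-1.25523718e+00,  3.26792632e-01, -1.93507643e-01,  1.05203162e+00,
       -1.68829395e-05,  1.43661748e+00]), 'joint_velocities': array([ 5.00802712e-05, -1.48609137e-03,  3.29664305e-03,  2.65106565e-04,
        7.16328378e-04, -2.60435529e-04]), 'joint_efforts': array([ 1.18057764e-03, -4.44237864e+01,  2.63038838e+01,  7.84606556e-03,
       -1.03643085e-04,  2.72222287e-06]), 'tool_pos': array([ 0.23894756, -0.49478052,  0.23061314]), 'orientation': array([-7.63863487e-04,  9.74823038e-01,  2.22978599e-01, -7.79417449e-05]), 'ft_force': array([-0.77715451, -0.07775141,  0.38969051]), 'ft_torque': array([ 0.04022919,  0.07385303, -0.04125174]), 'gripper_force': 0.0, 'gripper_width': 0.0853976258587465}
```

View pics/top0.png

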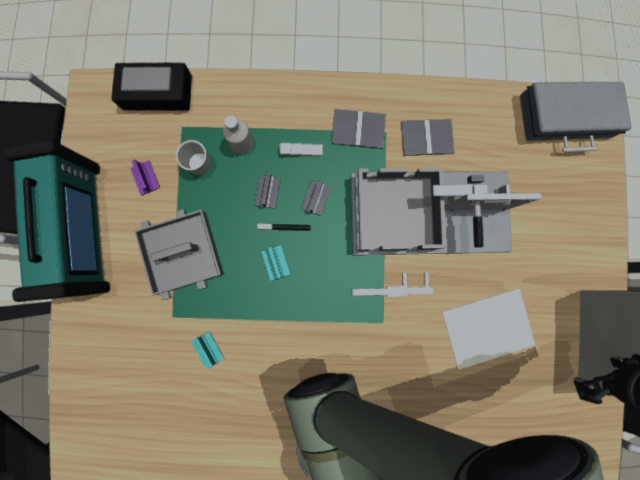

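View pics/side0.png

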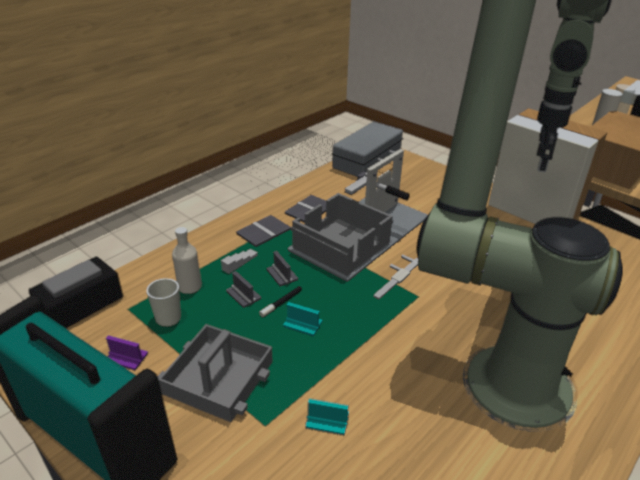

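The top view shows the following candidates for the samples:
- Grey T-pieces at (267,191) and (316,197).
- Turquoise T-pieces at (275,262) and (208,350), and a purple one at (145,177). These are look-alikes.
- Flat plates at (359,128) and (428,137), which are bystanders.

The choice is the two grey ones. The tote is at (398,212), the lever grip at (478,225), and the tray at (178,250).

Next I measure positions from the depth.

```bash
cat > m.py <<'E'
from h import *
def rect(mask,P,zlo,zhi,box):
    u0,u1,v0,v1=box; m=np.zeros(mask.shape,bool); m[v0:v1,u0:u1]=1
    m&=mask&(P[...,2]>zlo)&(P[...,2]<zhi)
    q=P[m]
    if len(q)<5: return None
    (c,s,a)=cv2.minAreaRect(q[:,:2].astype(np.float32)*1000)
    return len(q),np.round(c,1),np.round(s,1),round(a,1),"z med",np.round(np.median(q[:,2])*1000,1),"mean",np.round(q[:,:2].mean(0)*1000,1)
E
python3 - <<'E'
from m import *
im=dict(np.load("top0.npz")); P=pts(im); T=np.ones(P.shape[:2],bool)
print("bench z",np.nanmedian(P[330:345,100:180,2]))
for n,b in (("s a",(245,290,165,215)),("s b",(295,340,170,225))):
    print(n,"web",rect(T,P,.042,.062,b),"\n  foot+web",rect(T,P,.004,.07,b))
print("tray all",rect(T,P,.008,.12,(120,235,195,305)))
print("tray rim",rect(T,P,.035,.055,(120,235,195,305)))
print("handle",rect(T,P,.075,.1,(120,235,195,305)))
print("tote rim",rect(T,P,.085,.102,(335,450,155,265)))
print("base",rect(T,P,.006,.014,(440,530,190,270)))
print("grip",rect(im["color"].max(2)<50,P,.11,.15,(465,495,210,260)))
print("gate top",rect(T,P,.175,.2,(420,560,170,215)))
for n,b in (("bottle",(220,255,110,160)),("cup",(170,215,135,180)),("caliper",(345,440,268,302))): print(n,rect(T,P,.012 if n!="caliper" else .003,.2,b))
I=im["color"]; g=np.vstack([cv2.resize(I[160:280,230:350],(600,600))]); cv2.imwrite("pics/c0.png",g[...,::-1])
E
```

```text
bench z 0.0007341450784549692
s a web (146, array([625.3, 203.4]), array([10.5, 75.5]), 82.6, 'z med', np.float64(51.8), 'mean', array([624.6, 203. ])) 
  foot+web (835, array([631. , 204.6]), array([123.4, 109.8]), 1.8, 'z med', np.float64(8.9), 'mean', array([626.5, 201.8]))
s b web (139, array([614.1,  84.4]), array([10. , 76.4]), 72.6, 'z med', np.float64(52.1), 'mean', array([613.7,  84.4])) 
  foot+web (866, array([615.8,  79.6]), array([135.5, 109.6]), 1.7, 'z med', np.float64(8.9), 'mean', array([614.6,  81.6]))
tray all (2000, array([453.6, 423.9]), array([221.1, 284.2]), 19.6, 'z med', np.float64(37.4), 'mean', array([469.6, 418.2]))
tray rim (677, array([468. , 412.5]), array([164.6, 173.6]), 18.7, 'z med', np.float64(44.4), 'mean', array([471.9, 415.1]))
handle (356, array([467.8, 411.4]), array([18.6, 97.5]), 19.2, 'z med', np.float64(95.0), 'mean', array([467.6, 409.8]))
tote rim (1116, array([ 582.4, -111.5]), array([186.7, 202.5]), 2.6, 'z med', np.float64(95.9), 'mean', array([ 582.4, -115. ]))
base (2382, array([ 555.7, -340.1]), array([214.7, 190.8]), 85.7, 'z med', np.float64(10.3), 'mean', array([ 543.3, -323.4]))
grip (234, array([ 529.4, -279.4]), array([66. , 18.4]), 1.8, 'z med', np.float64(134.4), 'mean', array([ 527.9, -279. ]))
gate top (507, array([ 600.2, -317.2]), array([ 16. , 166.5]), 3.6, 'z med', np.float64(190.0), 'mean', array([ 600.7, -314.1]))
bottle (807, array([744.6, 271.5]), array([51.8, 59.4]), 31.7, 'z med', np.float64(112.6), 'mean', array([737.9, 267.7]))
cup (682, array([693.5, 377. ]), array([71.1, 70.2]), 26.4, 'z med', np.float64(63.0), 'mean', array([696.5, 381.4]))
caliper (1151, array([ 404.1, -111.7]), array([ 81.4, 234.6]), 1.2, 'z med', np.float64(5.8), 'mean', array([ 398.4, -105.4]))
```

View pics/c0.png

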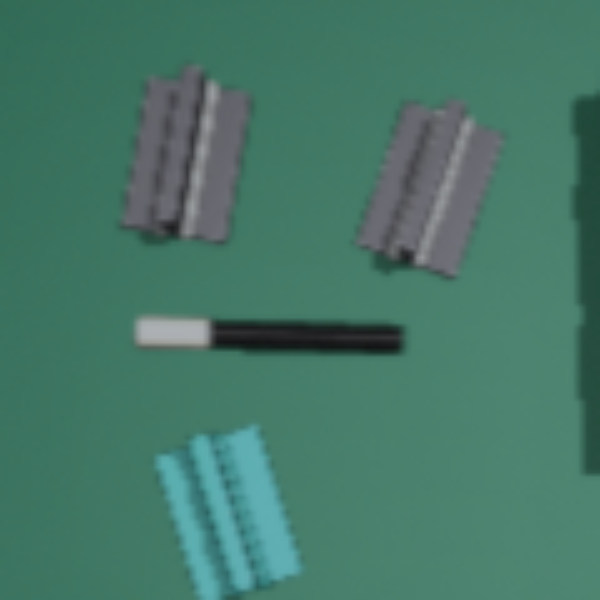

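Both chosen pieces are grey T samples at crop (185,155) and (430,190). The turquoise piece and the pen are not ours. Web size and height (76 x 10 mm, 52 mm) match the description. The dock's pose (582,-112), yaw about 2.6°, predicts the grip at (530,-279), which agrees with the measurement. I'll go above the lever.

Call:
play_rows(
  motion="5 4 0 0 0 -0.13 8.5; 10 8 0 0 0 -0.27 8.5; 15 12 0 0 0 -0.405 8.5; 20 15.5 0 0 0 -0.405 8.5; 25 19 0 0 0 -0.405 8.5; 28.3 21.5 0 0 0 -0.405 8.5; 28.3 21.5 0 0 0 -0.405 8.5",
)

```text
t: 0.98
tool_pos: [0.5239, -0.2779, 0.2305]
orientation: [-0.0, 1.0, 0.025, -0.0]
ft_force: [-0.9, -0.0, 0.7]
gripper_width: 0.0851
gripper_force: 0.0
```

```bash
python3 - <<'E'
from m import *
s=robot.get_state(); print(s['t'],s['tool_pos'],s['orientation'],s['joint_pos'],s['ft_force'])
im=cams.get_image("wrist"); save(im,"w1.png"); P=pts(im); T=np.ones(P.shape[:2],bool)
print("grip",rect(im["color"].max(2)<60,P,.115,.15,(0,640,0,480)))
print("gate",rect(T,P,.18,.2,(0,640,0,480)))
im=cams.get_image("top");save(im,"t1.png")
E
```

```text
0.975 [ 0.5239166  -0.27793728  0.23052749] [-4.22387247e-04  9.99692221e-01  2.48037066e-02 -2.48597642e-04] [-6.12365615e-01  4.07429046e-01 -7.42348441e-02  1.09003465e+00
  3.83220353e-04  2.47961436e+00] [-0.8911374  -0.04059415  0.66121564]
grip (3035, array([ 569.9, -261.1]), array([147.7,  63.6]), 0.7, 'z med', np.float64(134.6), 'mean', array([ 542.6, -281.9]))
gate (8674, array([ 602., -319.]), array([ 12.3, 167.2]), 2.5, 'z med', np.float64(190.4), 'mean', array([ 601.9, -318. ]))
```

View pics/w1.png

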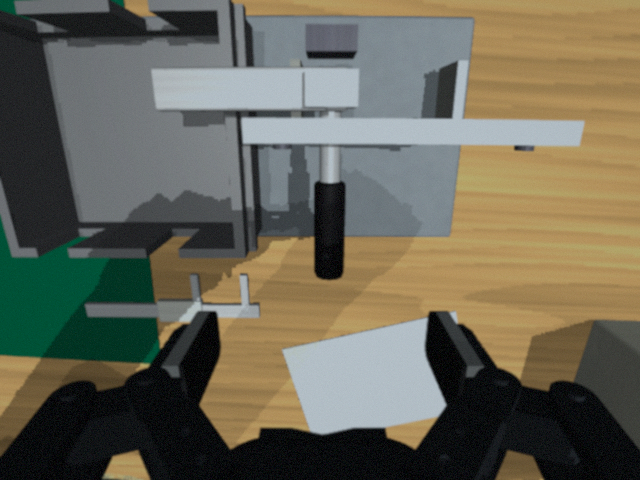

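View pics/t1.png

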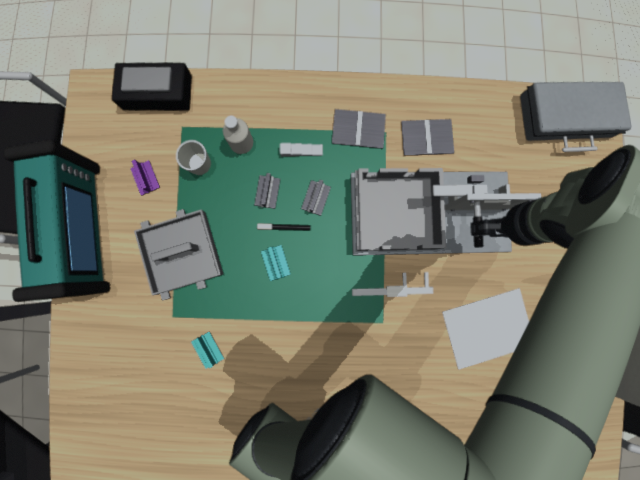

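The wrist view shows the black grip at (329,230), the gate's top edge at (412,132) with yaw 2.5°, and an empty tote. The top view shows no further grey T samples, so two are present. I descend, pinch, lift, carry over and lower, first stopping at the pinch.

Call:
play_rows(
  motion="-0.1 0 -4 0 0 0 8.5; -0.1 0 -8 0 0 0 6; -0.1 0 -12.4 0 0 0 5; -0.1 0 -12.4 0 0 0 5; -0.1 0 -12.4 0 0 0 0; -0.1 0 -12.4 0 0 0 0; -0.1 0 -12.4 0 0 0 0; -0.1 0 -12.4 0 0 0 0; -0.1 0 -12.4 0 0 0 0",
)

```text
t: 2.2
tool_pos: [0.522, -0.2811, 0.1082]
orientation: [0.001, 1.0, 0.022, 0.001]
ft_force: [0.6, -2.0, 3.7]
gripper_width: 0.0202
gripper_force: 58.9
```

Call:
play_rows(
  motion="0 0 1.5 0 0 0 0; 0 0 3.1 0 0 0 0; 0 0 3.1 0 0 0 0; 0.1 -2.5 3.1 0 0 0 0; 0.2 -5 3.1 0 0 0 0; 0.35 -7.7 3.1 0 0 0 0; 0.35 -7.7 3.1 0 0 0 0; 0.35 -7.7 1.5 0 0 0 0; 0.35 -7.7 0.1 0 0 0 0; 0.35 -7.7 0.1 0 0 0 0; 0.35 -7.7 0.1 0 0 0 0",
)

```text
t: 3.58
tool_pos: [0.5254, -0.3566, 0.1081]
orientation: [-0.0, 1.0, 0.023, 0.001]
ft_force: [2.8, 0.6, 2.4]
gripper_width: 0.0203
gripper_force: 60.0
```

Call:
play_rows(
  motion="0 0 0 0 0 0 5; 0 0 0 0 0 0 6; 0 0 0 0 0 0 6; -0.5 0 6 0 0 0 7; -0.5 0 12 0 0 0 8.5; -0.5 0 15 0 0 0 8.5; -0.5 0 15 0 0 0 8.5",
)

```text
t: 4.45
tool_pos: [0.5207, -0.3584, 0.2613]
orientation: [0.002, 1.0, 0.022, 0.002]
ft_force: [0.5, 0.1, -0.3]
gripper_width: 0.0852
gripper_force: 0.0
```

```bash
python3 - <<'E'
from m import *
im=cams.get_image("wrist"); save(im,"w2.png"); P=pts(im)
m=(im["color"].max(2)<60)&(P[...,2]>.1)&(P[...,2]<.18); m[300:]=0
print(np.nanmedian(P[m],0), np.nanmax(P[m][:,2]), m.sum())
print(rect(m,P,.1,.18,(0,640,0,300)), robot.get_state()['tool_pos'])
E
```

```text
[ 0.5405512  -0.35653872  0.13451352] 0.17507774862924988 2588
(2588, array([ 586.4, -343.8]), array([147.9, 120. ]), 48.3, 'z med', np.float64(134.5), 'mean', array([ 547.2, -355.6])) [ 0.51984594 -0.35757973  0.25895132]
```

Lever is down in the far notch (grip top at 134.5 mm, travel about 76 mm). Next I go over sample b.

Call:
play_rows(
  motion="1 5.5 0 0 0 0 8.5; 2 11 0 0 0 0 8.5; 3.5 17 0 0 0 -0.1 8.5; 5 23 0 0 0 -0.2 8.5; 6.5 29 0 0 0 -0.3 8.5; 8 35 0 0 0 -0.35 8.5; 9.3 41 -2 0 0 -0.35 8.5; 9.3 44.2 -3 0 0 -0.35 8.5; 9.3 44.2 -3 0 0 -0.35 8.5; 9.3 44.2 -3 0 0 -0.35 8.5",
)

```text
t: 5.75
tool_pos: [0.588, -0.0337, 0.2301]
orientation: [-0.024, 0.994, -0.103, 0.001]
ft_force: [-0.3, -0.1, 0.7]
gripper_width: 0.0848
gripper_force: 0.0
```

```bash
cat > s.py <<'E'
from m import *
s=robot.get_state(); q=s['orientation']
print("tcp",s['tool_pos'],"yaw",np.degrees(2*np.arctan2(q[2],q[1])),s['ft_force'])
for cam in ("wrist","top"):
    im=cams.get_image(cam); save(im,"%s_%.2f.png"%(cam,s['t'])); P=pts(im)
    c=im["color"].astype(int); m=((c.max(2)-c.min(2))<40)&(P[...,2]>.042)&(P[...,2]<.062)
    m=cv2.morphologyEx(m.astype(np.uint8),cv2.MORPH_OPEN,np.ones((2,2),np.uint8))
    n,l,st,_=cv2.connectedComponentsWithStats(m)
    for i in range(1,n):
        if st[i,4]>60:
            r=rect(l==i,P,0,1,(0,640,0,480))
            if max(r[2])<100: print(cam,r)
E
python3 s.py
```

```text
tcp [ 0.58798156 -0.03366617  0.23014572] yaw -11.858998628854934 [-0.2626605  -0.10346306  0.68747498]
wrist (64, array([ 670.3, -159.2]), array([15.8,  5.7]), 65.8, 'z med', np.float64(51.9), 'mean', array([ 672.3, -155.3]))
wrist (1707, array([ 613.5, -270.6]), array([65.4, 67.9]), 75.5, 'z med', np.float64(58.3), 'mean', array([ 621.1, -253.3]))
wrist (275, array([614.5, -23. ]), array([95.1,  0.5]), 2.6, 'z med', np.float64(46.6), 'mean', array([616.9, -22.9]))
wrist (273, array([503.8, -32.5]), array([85.5, 14. ]), 17.9, 'z med', np.float64(50.9), 'mean', array([504.7, -32.4]))
wrist (673, array([ 496.4, -104.5]), array([67.1,  7.5]), 87.3, 'z med', np.float64(54.8), 'mean', array([ 496.7, -103. ]))
wrist (201, array([460. , 404.1]), array([13.1, 90.9]), 32.6, 'z med', np.float64(50.0), 'mean', array([477.9, 376.1]))
top (81, array([835. , 427.2]), array([26.9, 56.3]), 33.4, 'z med', np.float64(44.0), 'mean', array([834.7, 425.7]))
top (79, array([ 855.2, -450. ]), array([56.5,  4.5]), 5.9, 'z med', np.float64(57.9), 'mean', array([ 854.4, -450.1]))
top (92, array([ 794.2, -463.3]), array([58.2, 30.7]), 48.6, 'z med', np.float64(55.0), 'mean', array([ 798.1, -460.4]))
top (87, array([ 758.3, -585.5]), array([88.9, 24.2]), 85.0, 'z med', np.float64(45.0), 'mean', array([ 758.1, -569.2]))
top (83, array([708.6, 390.8]), array([22.7, 56.3]), 40.6, 'z med', np.float64(44.8), 'mean', array([710.3, 394.1]))
top (98, array([642.3, 636.2]), array([82.9, 11.2]), 3.2, 'z med', np.float64(46.5), 'mean', array([641.5, 635.8]))
top (142, array([629. , 201.2]), array([ 7.7, 82.9]), 82.5, 'z med', np.float64(51.1), 'mean', array([623.8, 200.9]))
top (137, array([617.1,  80.8]), array([ 9.1, 83.8]), 72.4, 'z med', np.float64(51.2), 'mean', array([612.8,  81.8]))
top (77, array([392.6, 595.6]), array([54.1, 11.8]), 13.6, 'z med', np.float64(46.2), 'mean', array([391.9, 595.5]))
```

Call:
play_rows(
  motion="1 5.5 0 0 0 -0.1 8.5; 2.6 11.7 0 0 0 -0.1 8.5; 2.6 11.7 0 0 0 -0.1 8.5; 2.6 11.7 0 0 0 -0.1 8.5",
)

```text
t: 6.35
tool_pos: [0.5925, -0.0183, 0.2309]
orientation: [-0.049, 0.994, -0.102, 0.003]
ft_force: [-0.1, -0.2, 0.4]
gripper_width: 0.0849
gripper_force: 0.0
```

```bash
python3 s.py | grep -v "^top"; python3 -c "
from h import *;print(robot.get_state()['orientation'])"
```

```text
tcp [ 0.5925367  -0.01826706  0.23094796] yaw -11.742056633619487 [-0.12616816 -0.21873249  0.38045654]
wrist (1113, array([734.4, 281.3]), array([42.8, 91.4]), 31.9, 'z med', np.float64(51.2), 'mean', array([744.2, 251.1]))
wrist (94, array([ 669.7, -160.3]), array([17.8,  6.3]), 63.9, 'z med', np.float64(53.4), 'mean', array([ 672.4, -155.2]))
wrist (1615, array([ 614.4, -264.7]), array([53.1, 67.9]), 76.2, 'z med', np.float64(58.5), 'mean', array([ 623.6, -249.7]))
wrist (181, array([621.4, -22.7]), array([78.8,  0.3]), 2.5, 'z med', np.float64(45.2), 'mean', array([623. , -22.7]))
wrist (1055, array([603.9,  87.6]), array([21.6, 99.8]), 61.9, 'z med', np.float64(51.7), 'mean', array([615.1,  80.8]))
wrist (75, array([531.7, -26.8]), array([41. ,  0.3]), 2.7, 'z med', np.float64(43.9), 'mean', array([531.9, -26.8]))
wrist (708, array([ 496.6, -104.7]), array([68.3,  7.8]), 87.0, 'z med', np.float64(54.5), 'mean', array([ 496.6, -102.9]))
wrist (163, array([482.4, -40.9]), array([40.6, 13.7]), 23.6, 'z med', np.float64(53.3), 'mean', array([493.2, -36.1]))
wrist (202, array([460. , 402.4]), array([13.7, 88.3]), 34.6, 'z med', np.float64(51.0), 'mean', array([479.5, 374.6]))
[-0.04874682  0.9935635  -0.10221653  0.00266329]
```

Joint 6 is at its range limit, so I take the grasp half a turn round. A helper will work out the shift and turn.

```bash
cat > go.py <<'E'
import sys
from h import *
from scipy.spatial.transform import Rotation as R
def go(x,y,z,yaw):
    s=robot.get_state(); q=s['orientation']; a=R.from_quat([q[1],q[2],q[3],q[0]])
    t=np.radians(yaw)/2; b=R.from_quat([np.cos(t),np.sin(t),0,0])
    print("t",s['t'],"now",np.round(s['tool_pos']*1000,1),"yaw",np.round(np.degrees(2*np.arctan2(q[2],q[1])),1),"q",np.round(s['joint_pos'],2))
    print("shift cm",np.round((np.array([x,y,z])/10-s['tool_pos']*100),2),"turn",np.round((b*a.inv()).as_rotvec(),3))
if __name__=="__main__": go(*map(float,sys.argv[1:]))
E
python3 go.py 613.5 83 230 70; python3 go.py 613.5 83 230 -11.7
```

```text
t 6.45 now [592.4 -18.3 230.8] yaw -11.7 q [-0.21  0.4  -0.09  1.09  0.1   3.14]
shift cm [ 2.11 10.13 -0.08] turn [-0.09  -0.056  1.426]
t 6.45 now [592.4 -18.3 230.8] yaw -11.7 q [-0.21  0.4  -0.09  1.09  0.1   3.14]
shift cm [ 2.11 10.13 -0.08] turn [-0.096  0.015  0.001]
```

Call:
play_rows(
  motion="0 0 0 -0.1 0 0.18 8.5; 0 0 0 -0.1 0 0.36 8.5; 0 1 0 -0.1 -0.01 0.54 8.5; 0 3 0 -0.1 -0.02 0.72 8.5; 1 5 0 -0.1 -0.03 0.9 8.5; 1.5 7 0 -0.09 -0.04 1.08 8.5; 2 9 0 -0.09 -0.05 1.26 8.5; 2.1 10.1 0 -0.09 -0.056 1.426 8.5; 2.1 10.1 0 -0.09 -0.056 1.426 8.5; 2.1 10.1 0 -0.09 -0.056 1.426 8.5",
)

```text
t: 7.7
tool_pos: [0.6132, 0.0821, 0.2308]
orientation: [-0.0, 0.82, 0.572, -0.0]
ft_force: [-0.6, -1.7, -1.4]
gripper_width: 0.0848
gripper_force: 0.0
```

```bash
python3 go.py 613.5 83 230 162.6
```

```text
t 7.7 now [613.2  82.1 230.8] yaw 69.8 q [ 0.01  0.46  0.    1.12 -0.    1.94]
shift cm [ 0.03  0.09 -0.08] turn [ 1.000e-03 -1.000e-03  1.619e+00]
```

Call:
play_rows(
  motion="0 0 0 0 0 0.18 8.5; 0 0 0 0 0 0.36 8.5; 0 0 0 0 0 0.54 8.5; 0 0 0 0 0 0.72 8.5; 0 0 0 0 0 0.9 8.5; 0 0 0 0 0 1.08 8.5; 0 0 0 0 0 1.26 8.5; 0 0 0 0 0 1.44 8.5; 0 0 0 0 0 1.62 8.5; 0 0 0 0 0 1.62 8.5; 0 0 0 0 0 1.62 8.5",
)

```text
t: 9.07
tool_pos: [0.6132, 0.082, 0.2309]
orientation: [0.0, 0.151, 0.988, -0.0]
ft_force: [0.2, 0.0, -0.6]
gripper_width: 0.0851
gripper_force: 0.0
```

```bash
python3 s.py >o; python3 - <<'E'
import re
for l in open('o'):
    if l.startswith('tcp') or 'wrist' in l: print(l.strip())
E
grep "^top" o | grep -E "array\(\[(5|6)"; ls pics
```

```text
tcp [0.6132366  0.08201048 0.23089855] yaw 162.5887446210047 [ 0.17891132  0.04870866 -0.57710414]
wrist (704, array([546.1, 366.2]), array([92.8, 44.8]), 32.2, 'z med', np.float64(44.7), 'mean', array([544.9, 353.4]))
wrist (356, array([ 496. , -106.4]), array([ 7.1, 75.2]), 6.8, 'z med', np.float64(46.7), 'mean', array([495.2, -94.5]))
wrist (1208, array([636.6, 210.2]), array([29.1, 95.7]), 84.6, 'z med', np.float64(51.9), 'mean', array([625.6, 204.2]))
wrist (197, array([ 498.4, -183.7]), array([ 4.1, 46.6]), 2.5, 'z med', np.float64(47.3), 'mean', array([ 499.1, -174.1]))
wrist (883, array([624.6,  81.5]), array([10.2, 96.5]), 72.5, 'z med', np.float64(52.1), 'mean', array([614.3,  84.2]))
wrist (784, array([711.3, 365.8]), array([91.2, 35.5]), 17.6, 'z med', np.float64(53.3), 'mean', array([685.2, 350. ]))
wrist (785, array([734.8, 262.1]), array([22.5, 56.7]), 35.9, 'z med', np.float64(54.5), 'mean', array([731.1, 259. ]))
top (72, array([620.6, 634.2]), array([61.2,  4.7]), 12.5, 'z med', np.float64(45.2), 'mean', array([621.2, 634.6]))
top (146, array([628.6, 201.1]), array([ 7.8, 82.6]), 81.9, 'z med', np.float64(51.0), 'mean', array([623.8, 200.8]))
c0.png
side0.png
t1.png
top0.png
top_5.75.png
top_6.35.png
top_9.07.png
w1.png
w2.png
wrist_5.75.png
wrist_6.35.png
wrist_9.07.png
```

Sample b is confirmed from close by at (614,84), angle 162.5°, web top at 52 mm. Descend and grip.

Call:
play_rows(
  motion="0 0.2 -5 0 0 0 8.5; 0 0.2 -10 0 0 0 6; 0 0.2 -15 0 0 0 4; 0 0.2 -19 0 0 0 4; 0 0.2 -21 0 0 0 4; 0 0.2 -21 0 0 0 4; 0 0.2 -21 0 0 0 0; 0 0.2 -21 0 0 0 0; 0 0.2 -21 0 0 0 0; 0 0.2 -21 0 0 0 0",
)

```text
t: 10.42
tool_pos: [0.6145, 0.0843, 0.0224]
orientation: [0.001, 0.15, 0.989, -0.0]
ft_force: [-0.2, -0.5, 7.0]
gripper_width: 0.0089
gripper_force: 59.7
```

Call:
play_rows(
  motion="0 0 5 0 0 0 0; 0 0 10 0 0 0 0; 0 0 14 0 0 0.1 0; -0.5 -5 14 0 0 0.2 0; -1.5 -11 14 0 0 0.35 0; -2.5 -17 14 0 0 0.35 0; -3 -22 14 0 0 0.35 0; -3 -23.7 14 0 0 0.35 0; -3 -23.7 14 0 0 0.35 0; -3 -23.7 14 0 0 0.35 0",
)

```text
t: 11.68
tool_pos: [0.5829, -0.1511, 0.1604]
orientation: [-0.0, -0.026, 1.0, 0.0]
ft_force: [-0.6, -0.0, -4.4]
gripper_width: 0.009
gripper_force: 60.1
```

```bash
python3 go.py 584.3 -153 40 182.6; python3 - <<'E'
from m import *
im=cams.get_image("wrist"); save(im,"w3.png"); P=pts(im); T=np.ones(P.shape[:2],bool)
print("rim",rect(T,P,.09,.1,(0,640,0,480)))
E
```

```text
t 11.675 now [ 582.9 -151.1  160.4] yaw 182.9 q [-0.38  0.48 -0.15  0.94  0.   -0.43]
shift cm [  0.14  -0.19 -12.04] turn [-0.001 -0.001 -0.006]
rim (14500, array([ 585.2, -187.2]), array([186.4, 343.9]), 2.3, 'z med', np.float64(96.1), 'mean', array([ 552.4, -123.4]))
```

View pics/w3.png

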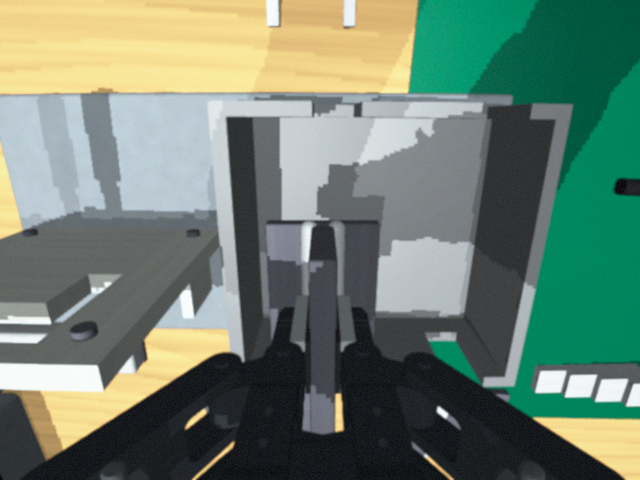

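The wrist view shows the sample at (322,290) held over the -y half of the tote, whose rim spans columns 225–555. It is clear of the gate at left. I lower it and release.

Call:
play_rows(
  motion="0.1 -0.2 -4 0 0 0 0; 0.1 -0.2 -8 0 0 0 0; 0.1 -0.2 -11 0 0 0 0; 0.1 -0.2 -12.1 0 0 0 0; 0.1 -0.2 -12.1 0 0 0 0; 0.1 -0.2 -12.1 0 0 0 2; 0.1 -0.2 -12.1 0 0 0 3.5; 0.1 -0.2 -12.1 0 0 0 3.5; 0.1 -0.2 -8 0 0 0 3.5; 0.1 -0.2 -3 0 0 0 3.5; 0.1 -0.2 3 0 0 0 3.5; 0.1 -0.2 3 0 0 0 3.5",
)

```text
t: 13.22
tool_pos: [0.5884, -0.1562, 0.1979]
orientation: [0.006, -0.025, 1.0, -0.003]
ft_force: [-0.0, -1.2, 0.4]
gripper_width: 0.0348
gripper_force: 0.0
```

```bash
python3 - <<'E'
from m import *
im=cams.get_image("wrist"); save(im,"w4.png"); P=pts(im); T=np.ones(P.shape[:2],bool)
c=im["color"].astype(int)
print("web in tote",rect(T,P,.064,.071,(200,560,90,420)))
im=cams.get_image("top"); P=pts(im); T=np.ones(P.shape[:2],bool)
print("a",rect(T,P,.042,.062,(240,295,160,220)))
E
python3 go.py 624.5 203 230 172.6
```

```text
web in tote (3002, array([ 583.7, -139.2]), array([185.5, 231.6]), 2.5, 'z med', np.float64(68.1), 'mean', array([ 588.8, -114.6]))
a (147, array([625.3, 202.9]), array([10.7, 75.9]), 82.7, 'z med', np.float64(52.3), 'mean', array([625.1, 202.7]))
t 13.325 now [ 585.2 -155.   192.5] yaw 182.9 q [-0.38  0.45 -0.11  1.01 -0.   -0.43]
shift cm [ 3.93 35.8   3.75] turn [ 0.002  0.003 -0.179]
```

Call:
play_rows(
  motion="0.5 5 3.7 0 0 0 4; 1 11 3.7 0 0 0 6; 1.5 17 3.7 0 0 0 8.5; 2.3 23 3.7 0 0 -0.09 8.5; 3.1 29 3.7 0 0 -0.18 8.5; 3.9 35.8 3.7 0 0 -0.18 8.5; 3.9 35.8 3.7 0 0 -0.18 8.5; 3.9 35.8 3.7 0 0 -0.18 8.5",
)

```text
t: 14.32
tool_pos: [0.6224, 0.2034, 0.2263]
orientation: [-0.001, 0.065, 0.998, -0.001]
ft_force: [0.2, 0.1, -0.5]
gripper_width: 0.085
gripper_force: 0.0
```

```bash
python3 go.py 625 203 21 172.6; python3 - <<'E'
from m import *
im=cams.get_image("wrist"); save(im,"w5.png"); P=pts(im); T=np.ones(P.shape[:2],bool)
R=cv2.Rodrigues(np.array(im["rvec"]))[0]; print("cam",-R.T@np.array(im["tvec"]).ravel())
m=(abs(P[...,0]-.625)<.06)&(abs(P[...,1]-.203)<.04)
print("a web",rect(m,P,.048,.056,(0,640,0,480)))
E
```

```text
t 14.325 now [622.4 203.4 226.3] yaw 172.6 q [ 0.2   0.53  0.11  1.15 -0.    0.33]
shift cm [  0.26  -0.04 -20.53] turn [ 0.002 -0.002 -0.   ]
cam [0.54057843 0.21393345 0.36937379]
a web (899, array([625.5, 204.1]), array([10. , 75.5]), 81.4, 'z med', np.float64(52.3), 'mean', array([624.1, 204.2]))
```

Call:
play_rows(
  motion="0.2 0.05 -5 0 0 0 8.5; 0.2 0.05 -10 0 0 0 6; 0.2 0.05 -15 0 0 0 4; 0.2 0.05 -19 0 0 0 4; 0.2 0.05 -20.4 0 0 0 4; 0.2 0.05 -20.4 0 0 0 4; 0.2 0.05 -20.4 0 0 0 0; 0.2 0.05 -20.4 0 0 0 0; 0.2 0.05 -20.4 0 0 0 0; 0.2 0.05 -20.4 0 0 0 0",
)

```text
t: 15.62
tool_pos: [0.6269, 0.2044, 0.0261]
orientation: [0.002, 0.065, 0.998, 0.0]
ft_force: [-0.1, -0.1, 6.6]
gripper_width: 0.0087
gripper_force: 60.2
```

Call:
play_rows(
  motion="0 0 5 0 0 0 0; 0 0 10 0 0 0 0; 0 0 14 0 0 0.1 0; -0.5 -5 14 0 0 0.17 0; -1.5 -11 14 0 0 0.17 0; -2.5 -17 14 0 0 0.17 0; -3.5 -23 14 0 0 0.17 0; -4.5 -27.2 14 0 0 0.17 0; -4.5 -27.2 14 0 0 0.17 0; -4.5 -27.2 14 0 0 0.17 0",
)

```text
t: 16.88
tool_pos: [0.5797, -0.0678, 0.1635]
orientation: [-0.0, -0.02, 1.0, 0.0]
ft_force: [-0.2, 0.3, -5.1]
gripper_width: 0.0089
gripper_force: 60.2
```

```bash
python3 go.py 581.5 -68 43 182.6
```

```text
t 16.875 now [579.7 -67.8 163.5] yaw 182.3 q [-0.24  0.44 -0.2   0.93 -0.   -0.28]
shift cm [  0.18  -0.02 -12.05] turn [-0.    -0.001  0.006]
```

Call:
play_rows(
  motion="0.2 0 -4 0 0 0 0; 0.2 0 -8 0 0 0 0; 0.2 0 -11 0 0 0 0; 0.2 0 -12.1 0 0 0 0; 0.2 0 -12.1 0 0 0 0; 0.2 0 -12.1 0 0 0 2; 0.2 0 -12.1 0 0 0 3.5; 0.2 0 -12.1 0 0 0 3.5; 0.2 0 -8 0 0 0 3.5; 0.2 0 -3 0 0 0 3.5; 0.2 0 3 0 0 0 3.5; 0.2 0 6 0 0 0 3.5",
)

```text
t: 18.38
tool_pos: [0.5846, -0.0684, 0.2292]
orientation: [0.004, -0.02, 1.0, -0.001]
ft_force: [0.3, 0.0, 0.2]
gripper_width: 0.0353
gripper_force: 0.0
```

```bash
python3 go.py 467.8 411.4 260 109.2; python3 - <<'E'
from m import *
im=cams.get_image("wrist"); save(im,"w6.png")
im=cams.get_image("top"); P=pts(im); T=np.ones(P.shape[:2],bool); save(im,"t6.png")
print("handle",rect(T,P,.085,.1,(120,235,195,305)))
print("tray rim",rect(T,P,.035,.055,(120,235,195,305)))
E
```

```text
t 18.375 now [584.6 -68.4 229.2] yaw 182.3 q [-0.24  0.39 -0.1   1.07 -0.   -0.28]
shift cm [-11.68  47.98   3.08] turn [ 0.007  0.005 -1.276]
handle (347, array([467.6, 411.9]), array([18.8, 98. ]), 19.0, 'z med', np.float64(95.2), 'mean', array([467.6, 410.4]))
tray rim (678, array([467.8, 412.7]), array([164.5, 174.4]), 18.9, 'z med', np.float64(44.7), 'mean', array([471.6, 415.4]))
```

View pics/w6.png

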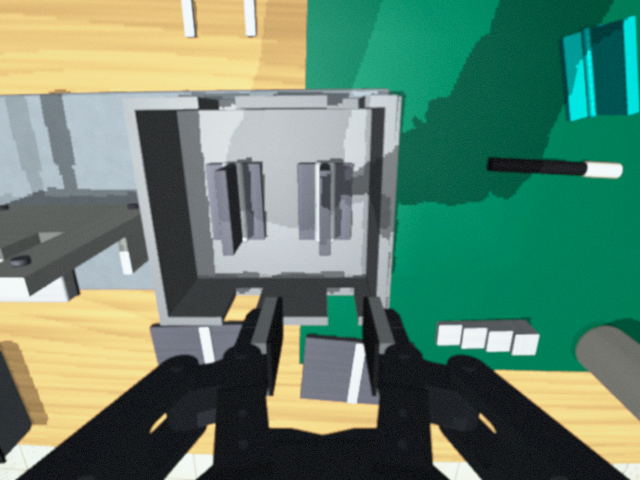

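View pics/t6.png

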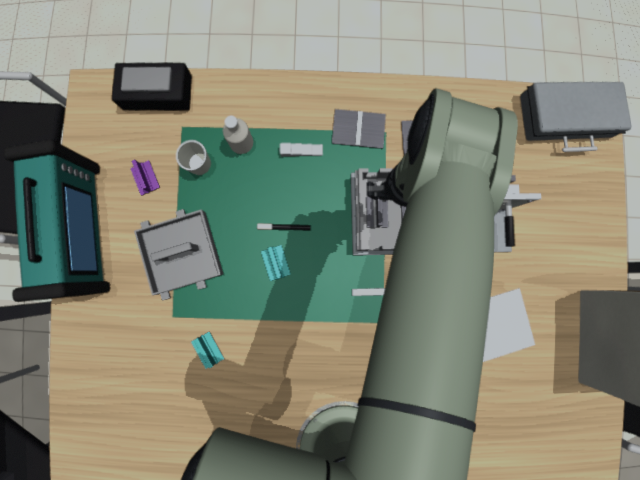

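Wrist view: both samples stand in the tote at (235,205) and (322,205). Top view: the tray is at (178,250), with lugs showing its +62 side on the left, so it is the nesting way round at yaw 19°. I need a +163.6° turn. I move over the handle.

Call:
play_rows(
  motion="-1 5 3 0 0 -0.15 8.5; -2 11 3 0 0 -0.3 8.5; -3.5 17 3 0 0 -0.5 8.5; -5 23 3 0 0 -0.68 8.5; -6.5 29 3 0 0 -0.86 8.5; -8 35 3 0 0 -1.04 8.5; -10 41 3 0 0 -1.2 8.5; -11.5 46 3 0 0 -1.276 8.5; -11.7 48 3 0 0 -1.276 8.5; -11.7 48 3 0 0 -1.276 8.5; -11.7 48 3 0 0 -1.276 8.5",
)

```text
t: 19.85
tool_pos: [0.4651, 0.4115, 0.2534]
orientation: [-0.0, 0.579, 0.815, -0.001]
ft_force: [0.5, 0.1, -0.6]
gripper_width: 0.0849
gripper_force: 0.0
```

```bash
python3 - <<'E'
from m import *
im=cams.get_image("wrist"); save(im,"w7.png"); P=pts(im); T=np.ones(P.shape[:2],bool)
print("handle",rect(T,P,.09,.1,(0,640,0,480)))
print("rim",rect(T,P,.041,.049,(0,640,0,480)))
E
python3 go.py 467.7 411.8 67 109
```

```text
handle (3304, array([571.8, 460.5]), array([245.5, 309.5]), 19.4, 'z med', np.float64(94.9), 'mean', array([523. , 444.3]))
rim (5002, array([543.7, 367.9]), array([563.9, 403.3]), 42.8, 'z med', np.float64(45.1), 'mean', array([520.1, 422.1]))
t 19.9 now [465.4 411.1 253.6] yaw 109.1 q [ 0.6   0.45  0.05  1.17 -0.    1.84]
shift cm [  0.23   0.07 -18.66] turn [ 0.001 -0.001 -0.002]
```

Call:
play_rows(
  motion="0.2 0.1 -5 0 0 0 8.5; 0.2 0.1 -10 0 0 0 6; 0.2 0.1 -15 0 0 0 5; 0.2 0.1 -18.6 0 0 0 5; 0.2 0.1 -18.6 0 0 0 5; 0.2 0.1 -18.6 0 0 0 5; 0.2 0.1 -18.6 0 0 0 0; 0.2 0.1 -18.6 0 0 0 0; 0.2 0.1 -18.6 0 0 0 0; 0.2 0.1 -18.6 0 0 0 0",
)

```text
t: 21.15
tool_pos: [0.4685, 0.4136, 0.0699]
orientation: [0.001, 0.579, 0.815, 0.001]
ft_force: [-0.2, -1.3, 5.5]
gripper_width: 0.0168
gripper_force: 59.9
```

Call:
play_rows(
  motion="0 0 5 0 0 0 0; 0 0 10 0 0 0 0; 0 0 15 0 0 0 0; 0.5 -4 18 0 0 0 0; 1.5 -9 18 0 0 0.15 0; 2.5 -14 18 0 0 0.32 0; 3.5 -19 18 0 0 0.5 0; 4 -22 18 0 0 0.68 0; 4.5 -24 18 0 0 0.86 0; 4.5 -24 18 0 0 1.04 0; 4.5 -24 18 0 0 1.22 0; 4.5 -24 18 0 0 1.4 0",
)

```text
t: 22.65
tool_pos: [0.5115, 0.1727, 0.2474]
orientation: [-0.001, -0.085, 0.996, -0.0]
ft_force: [0.4, 0.4, -3.6]
gripper_width: 0.0169
gripper_force: 60.1
```

Call:
play_rows(
  motion="0 0 0 0 0 0.18 0; 0 0 0 0 0 0.36 0; 0 0 0 0 0 0.54 0; 0 0 0 0 0 0.72 0; 0 0 0 0 0 0.9 0; 0 0 0 0 0 1.08 0; 0 0 0 0 0 1.26 0; 0 0 0 0 0 1.44 0; 0 0 0 0 0 1.46 0; 0 0 0 0 0 1.46 0",
)

```text
t: 23.9
tool_pos: [0.5119, 0.1729, 0.2477]
orientation: [-0.0, 0.725, -0.689, -0.0]
ft_force: [0.2, 0.5, -4.3]
gripper_width: 0.0168
gripper_force: 60.0
```

```bash
python3 - <<'E'
from m import *
im=cams.get_image("top"); save(im,"t8.png"); P=pts(im); T=np.ones(P.shape[:2],bool)
print("rim held",rect(T,P,.215,.235,(200,400,100,320)))
im=cams.get_image("wrist"); save(im,"w8.png")
im=cams.get_image("side"); save(im,"s8.png")
E
python3 go.py 582.5 -113 200 272.6
```

```text
rim held (251, array([513.8, 112.9]), array([161.3,  48.7]), 2.7, 'z med', np.float64(223.4), 'mean', array([515.5,  98.4]))
t 24.05 now [512.2 172.9 247.8] yaw -87.0 q [ 0.19  0.3  -0.19  1.08 -0.   -1.43]
shift cm [  7.03 -28.59  -4.78] turn [-0.     0.    -0.007]
```

View pics/t8.png

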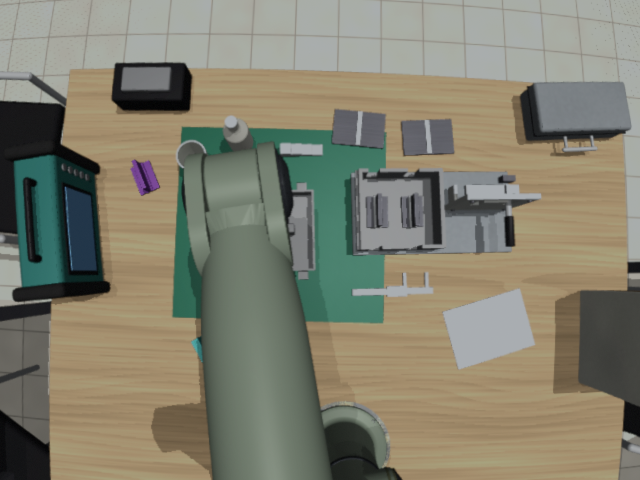

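The top view shows the held tray with its close lug pair towards the right (-y) end at (303,190)/(303,272), so it is the stacking way round at yaw about 2.7°. The tote at (398,212) is unobstructed, so I refine its centre.

```bash
python3 - <<'E'
from m import *
for k in range(2):
    im=cams.get_image("top"); P=pts(im); T=np.ones(P.shape[:2],bool)
    th=np.radians(2.6); m=(P[...,2]>.0925)&(P[...,2]<.0995); m[:, :345]=0; m[:,447:]=0; m[:160]=0; m[262:]=0
    q=P[m][:,:2]*1000; c,s=np.cos(th),np.sin(th); d=np.c_[q@[c,s],q@[-s,c]]
    lo=np.percentile(d,1,0); hi=np.percentile(d,99,0); print("ext",lo,hi,hi-lo,"rawext",d.min(0),d.max(0))
    # -> centre from outer
    for cc in ((lo+hi)/2,(d.min(0)+d.max(0))/2): print("o",cc[0]*c-cc[1]*s,cc[0]*s+cc[1]*c)
    # wall inner/outer by scanning along mid lines
    for nm,ax in (("y",1),("x",0)):
        o=d[:,1-ax]; mid=(np.min(o)+np.max(o))/2
        sel=d[abs(o-mid-(0 if ax==1 else 15))<12][:,ax]; mm=np.median(d[:,ax]); a=(d[:,ax].min()+d[:,ax].max())/2
        L=sel[sel<a];H=sel[sel>a]; print(nm,"walls",L.min(),L.max(),H.min(),H.max(),"mid",(np.median(L)+np.median(H))/2)
    print("gate",rect(T,P,.18,.2,(420,560,170,215)),"grip",rect(im["color"].max(2)<50,P,.12,.15,(495,525,210,260)))
E
```

```text
ext [ 483.95055244 -237.89854565] [669.56690951 -41.48105046] [185.61635707 196.4174952 ] rawext [ 483.45970868 -238.71259373] [670.26195886 -41.06800864]
o 582.5017447694388 -113.38249769072246
o 582.6128378732491 -113.57816272645682
y walls -238.03375684297117 -229.06558363751955 -48.85875835894949 -41.32579045157635 mid -138.28761344255602
x walls 483.918834582815 491.3027917860806 659.9391772447084 669.129477947809 mid 576.5069364135177
gate (476, array([ 601.9, -317.5]), array([ 13.1, 166.5]), 3.1, 'z med', np.float64(190.0), 'mean', array([ 601. , -315.4])) grip (226, array([ 533.5, -353.7]), array([66. , 16.7]), 3.2, 'z med', np.float64(134.2), 'mean', array([ 531.8, -352.7]))
ext [ 483.85796913 -237.94443994] [669.64880291 -41.53241299] [185.79083379 196.41202695] rawext [ 483.40597552 -238.55491873] [670.47388618 -40.99851459]
o 582.4986112428463 -113.43131850133534
o 582.6867009932427 -113.4611070524235
y walls -237.90561507782996 -229.3422161492592 -48.639175087225944 -41.459803277420775 mid -138.58039802945362
x walls 483.9995465530666 491.2793525213484 659.7928695256259 669.8586043928756 mid 575.6602817746016
gate (474, array([ 601.8, -317.8]), array([ 13.3, 168.2]), 3.2, 'z med', np.float64(190.2), 'mean', array([ 601.1, -315.2])) grip (229, array([ 533.5, -352.7]), array([66. , 19.2]), 4.0, 'z med', np.float64(134.4), 'mean', array([ 531.8, -352.5]))
```

Call:
play_rows(
  motion="1 -5 0 0 0 0 0; 2.5 -11 0 0 0 0 0; 4 -17 0 0 0 0 0; 5.5 -23 0 0 0 0 0; 7.1 -28.8 0 0 0 0 0; 7.1 -28.8 0 0 0 0 0; 7.1 -28.8 -3 0 0 0 0; 7.1 -28.8 -5.8 0 0 0 0; 7.1 -28.8 -5.8 0 0 0 0; 7.1 -28.8 -5.8 0 0 0 0",
)

```text
t: 25.4
tool_pos: [0.5837, -0.1147, 0.1909]
orientation: [-0.001, 0.726, -0.688, 0.001]
ft_force: [-0.3, 0.4, -4.5]
gripper_width: 0.0167
gripper_force: 60.0
```

```bash
python3 go.py 583.5 -115.1 151 272.6; python3 - <<'E'
from m import *
for n in ("top","wrist","side"):
    im=cams.get_image(n); save(im,n+"9.png"); np.savez(n+"9.npz",**im); P=pts(im); 
    if n=="side": continue
    m=(P[...,2]>.157)&(P[...,2]<.172)&(abs(P[...,0]-.5825)<.13)&(abs(P[...,1]+.113)<.1)
    th=np.radians(2.6); q=P[m][:,:2]*1000; c,s=np.cos(th),np.sin(th); d=(q-[582.5,-113.4]); d=np.c_[d@[c,s],d@[-s,c]]
    print(n,len(d), "z",np.median(P[m][:,2]),"ext",np.percentile(d,[0,1,50,99,100],axis=0).round(1).tolist())
E
```

```text
t 25.4 now [ 583.7 -114.7  190.9] yaw -86.9 q [-0.32  0.44 -0.14  1.    0.   -1.94]
shift cm [-0.02 -0.04 -3.99] turn [ 0.     0.002 -0.008]
top 417 z 0.1652633724096669 ext [[-80.5, -33.9], [-80.4, -29.5], [1.7, 69.0], [82.0, 85.9], [82.5, 86.2]]
wrist 12427 z 0.1665420756492115 ext [[-80.5, -88.1], [-79.5, -87.6], [4.6, -50.8], [82.2, 81.4], [83.3, 85.0]]
```

View pics/wrist9.png

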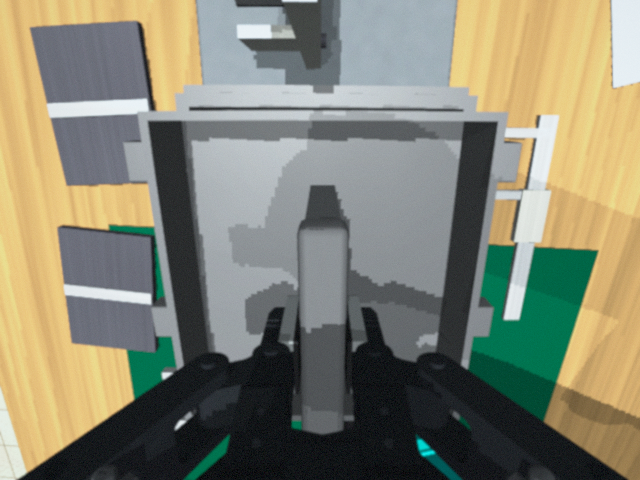

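The wrist view shows the held tray (rim corners about (148,118) and (505,118)) lying centrally over the tote rim, with the gate beyond at (310,30). Offsets are under 1 mm. I lower it gently.

Call:
play_rows(
  motion="-0.1 0.05 -1.5 0 0 -0.006 0; -0.1 0.05 -2.6 0 0 -0.006 0; -0.1 0.05 -3.3 0 0 -0.006 0; -0.1 0.05 -3.8 0 0 -0.006 0; -0.1 0.05 -3.9 0 0 -0.006 0; -0.1 0.05 -3.9 0 0 -0.006 0",
)

```text
t: 26.3
tool_pos: [0.5818, -0.1149, 0.1519]
orientation: [0.0, 0.723, -0.69, 0.0]
ft_force: [-5.5, -0.7, 4.8]
gripper_width: 0.0168
gripper_force: 61.2
```

```bash
python3 - <<'E'
from m import *
im=cams.get_image("wrist"); P=pts(im); save(im,"w10.png")
m=(P[...,2]>.118)&(P[...,2]<.137)&(abs(P[...,0]-.5825)<.13)&(abs(P[...,1]+.113)<.1)
q=P[m]*1000; th=np.radians(2.6); c,s=np.cos(th),np.sin(th); d=(q[:,:2]-[582.5,-113.4]); d=np.c_[d@[c,s],d@[-s,c],q[:,2]]
print(np.percentile(d,[1,50,99],axis=0).round(1))
for k in ((d[:,0]<-70),(d[:,0]>70),(d[:,1]<-75),(d[:,1]>20)): print(k.sum(),np.median(d[k,2]))
print(robot.get_state()['tool_pos'],robot.get_state()['ft_force'])
E
```

```text
[[-82.1 -87.  118.3]
 [ -1.8 -49.6 126.9]
 [ 79.5  81.8 129.2]]
4320 126.6397829488269
4267 126.61088709445492
4182 127.36916521927404
1686 126.25543641130682
[ 0.58187458 -0.1149896   0.15191879] [-5.01717986 -1.41728371  6.35591772]
```

The tray is seated, with its rim at 127 mm (82 + 45) on all sides. I release it and rise.

Call:
play_rows(
  motion="0 0 0 0 0 0 2; 0 0 0 0 0 0 4.5; 0 0 0 0 0 0 4.5; 0 0 3 0 0 0 4.5; 0 0 8 0 0 0 4.5; 0 0 14 0 0 0 6; 0 0 14 0 0 0 8.5; 0 0 14 0 0 0 8.5; 0 0 14 0 0 0 8.5",
)

```text
t: 27.48
tool_pos: [0.5814, -0.1143, 0.2891]
orientation: [0.0, 0.724, -0.69, -0.001]
ft_force: [-0.2, -0.6, -0.4]
gripper_width: 0.0849
gripper_force: 0.0
```

```bash
python3 - <<'E'
from m import *
im=cams.get_image("wrist"); P=pts(im); save(im,"w11.png")
m=(P[...,2]>.118)&(P[...,2]<.137)&(abs(P[...,0]-.5825)<.13)&(abs(P[...,1]+.113)<.1)
q=P[m]*1000; th=np.radians(2.6); c,s=np.cos(th),np.sin(th); d=(q[:,:2]-[582.5,-113.4]); d=np.c_[d@[c,s],d@[-s,c],q[:,2]]
print(np.percentile(d,[1,50,99],axis=0).round(1))
for k in ((d[:,0]<-70),(d[:,0]>70),(d[:,1]<-75),(d[:,1]>20)): print(k.sum(),np.median(d[k,2]))
E
python3 go.py 525.5 -356.5 261 182.6
```

```text
[[-8.210e+01 -8.680e+01  1.182e+02]
 [ 1.000e-01  2.500e+00  1.268e+02]
 [ 7.980e+01  8.460e+01  1.289e+02]]
1476 126.771730168718
1477 126.81169533124023
1134 127.29464173777768
2281 126.49052037298638
t 27.525 now [ 581.4 -114.3  289.1] yaw -87.3 q [-0.32  0.38  0.03  1.23  0.   -1.94]
shift cm [ -5.59 -24.22  -2.81] turn [-3.000e-03 -1.000e-03 -1.572e+00]
```

The tray stays level and centred within about 1 mm. Now the lever.

Call:
play_rows(
  motion="-0.5 -2 0 0 0 -0.18 8.5; -1 -5 0 0 0 -0.36 8.5; -1.5 -8 0 0 0 -0.54 8.5; -2 -11 0 0 0 -0.72 8.5; -3 -14 0 0 0 -0.9 8.5; -4 -17 0 0 0 -1.08 8.5; -5 -20 0 0 0 -1.26 8.5; -5.6 -22 0 0 0 -1.44 8.5; -5.6 -24.2 -2 0 0 -1.572 8.5; -5.6 -24.2 -2.8 0 0 -1.572 8.5; -5.6 -24.2 -2.8 0 0 -1.572 8.5",
)

```text
t: 28.9
tool_pos: [0.5256, -0.3555, 0.2613]
orientation: [-0.001, -0.024, 1.0, 0.001]
ft_force: [-0.5, 0.2, 0.7]
gripper_width: 0.0853
gripper_force: 0.0
```

```bash
python3 go.py 525.5 -356.5 106 182.6; python3 - <<'E'
from m import *
im=cams.get_image("wrist"); P=pts(im); save(im,"w12.png"); 
m=(im["color"].max(2)<60)&(abs(P[...,0]-.53)<.045)&(abs(P[...,1]+.355)<.04)
print("grip",rect(m,P,.125,.14,(0,640,0,480)))
E
```

```text
t 28.9 now [ 525.6 -355.5  261.3] yaw 182.7 q [-0.71  0.47  0.11  1.21 -0.   -0.76]
shift cm [-1.000e-02 -1.000e-01 -1.553e+01] turn [-0.002 -0.002 -0.002]
grip (2184, array([ 533.1, -357.6]), array([69.3, 21.3]), 3.2, 'z med', np.float64(134.6), 'mean', array([ 530.9, -357.1]))
```

View pics/w12.png

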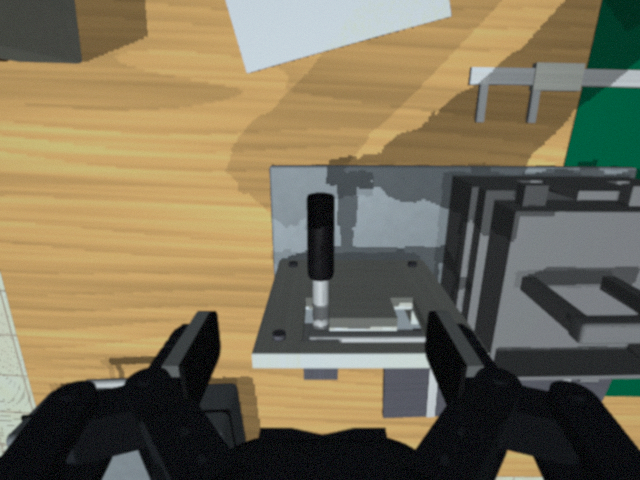

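The wrist view shows the grip at (320,237) in the far notch, matching (533,-357.6). I descend and pinch.

Call:
play_rows(
  motion="0 -0.2 -5 0 0 0 8.5; 0 -0.2 -10 0 0 0 6; 0 -0.2 -14 0 0 0 5; 0 -0.2 -15.4 0 0 0 5; 0 -0.2 -15.4 0 0 0 5; 0 -0.2 -15.4 0 0 0 0; 0 -0.2 -15.4 0 0 0 0; 0 -0.2 -15.4 0 0 0 0; 0 -0.2 -15.4 0 0 0 0; 0 -0.2 -15.4 0 0 0 0",
)

```text
t: 30.2
tool_pos: [0.5274, -0.3591, 0.1097]
orientation: [0.001, -0.023, 1.0, -0.001]
ft_force: [2.6, 0.2, 5.1]
gripper_width: 0.0201
gripper_force: 58.6
```

Call:
play_rows(
  motion="0 0 1.5 0 0 0 0; 0 0 3.1 0 0 0 0; 0 0 3.1 0 0 0 0; -0.1 2.5 3.1 0 0 0 0; -0.2 5 3.1 0 0 0 0; -0.35 7.7 3.1 0 0 0 0; -0.35 7.7 3.1 0 0 0 0; -0.35 7.7 1.5 0 0 0 0; -0.35 7.7 0 0 0 0 0; -0.35 7.7 0 0 0 0 0; -0.35 7.7 0 0 0 0 0",
)

```text
t: 31.58
tool_pos: [0.5223, -0.2825, 0.1085]
orientation: [-0.0, -0.022, 1.0, -0.001]
ft_force: [1.4, -0.3, 4.5]
gripper_width: 0.0196
gripper_force: 60.1
```

Call:
play_rows(
  motion="0 0 0 0 0 0 3.5; 0 0 0 0 0 0 5; 0 0 0 0 0 0 5; -0.5 0 5 0 0 0 5; -1 0 10 0 0 0 8.5; -2 0 16 0 0 0 8.5; -6 -6 18 0 0 0 8.5; -10 -12 18 0 0 0 8.5; -14 -16 18 0 0 0 8.5; -16 -18 18 0 0 0 8.5; -16 -18 18 0 0 0 8.5",
)

```text
t: 32.95
tool_pos: [0.3603, -0.4636, 0.2884]
orientation: [-0.0, -0.02, 1.0, -0.0]
ft_force: [-1.1, 0.2, -0.7]
gripper_width: 0.0847
gripper_force: 0.0
```

```bash
python3 - <<'E'
from m import *
im=cams.get_image("top"); P=pts(im); save(im,"t13.png"); T=np.ones(P.shape[:2],bool)
print("grip",rect(im["color"].max(2)<60,P,.12,.15,(460,500,205,265)))
m=(P[...,2]>.122)&(P[...,2]<.132)&(abs(P[...,0]-.5825)<.1)&(abs(P[...,1]+.113)<.1)
print("rim",rect(m,P,0,1,(0,640,0,480)))
print("handle",rect(T,P,.170,.182,(350,432,160,270)))
print(robot.get_state()['ft_force'],robot.get_state()['t'])
E
```

```text
grip (256, array([ 543.1, -278.7]), array([93.6, 18.3]), 3.3, 'z med', np.float64(134.9), 'mean', array([ 529.8, -278.2]))
rim (604, array([ 581.2, -113.9]), array([162.2, 173.2]), 2.5, 'z med', np.float64(127.0), 'mean', array([ 581.8, -113.7]))
handle (389, array([ 581.4, -114. ]), array([18. , 95.9]), 2.0, 'z med', np.float64(176.9), 'mean', array([ 581.1, -113.3]))
[ 0.31362887  0.47874533 -0.25499814] 33.0
```

View pics/t13.png

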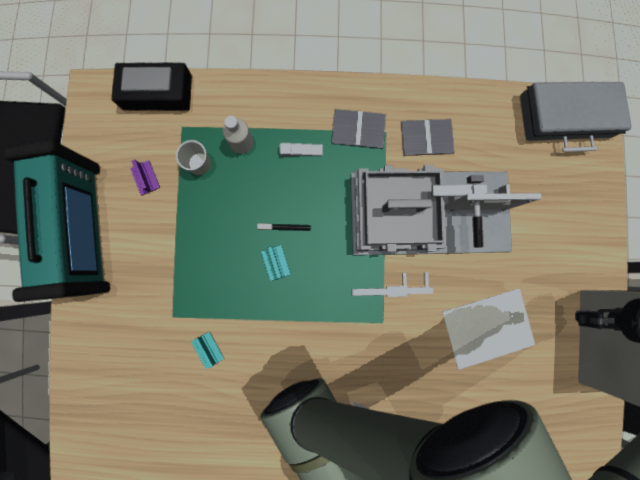

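The top view shows the tray stacked at (400,210), the lever grip back at (478,230) with its bar over the tray at (455,190), and the bystanders unmoved. Handing in.

```bash
python3 -c "
from station import robot
print(robot.job_done())"
```

```text
the job is handed in; nothing more can be done
None
```

I handed the job in at about 33 s with no verdict returned: both grey samples stand in the tote, the tray is stacked level and centred within about 1–2 mm, the lever is back down in its first notch, and the bystanders look unmoved in the last top view.

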